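# Deepen a hand planer's cut by four clicks

### The job

The hand planer on the bench is taking too thin a shaving: deepen its cut by exactly four clicks. With a fingertip against a lobe of the depth knob at the planer's nose, gently push the knob round clockwise (seen from above) until it has clicked four times from where it stands now, then take the finger away. Do not grip or force the knob, leave the planer standing exactly where it is, and disturb nothing else on the bench.

Things in the scene. Friction and masses are not known exactly. Their poses are not given: they have to be found in the camera images.
- planer: Red and black cordless hand planer, 3 kg, loose on its soles: 345 x 110 mm, handle top 160 mm up. Origin: on the knob's axis at bench height; +z up, +x to the heel (battery 275 mm back), nose end 65 mm to -x. Behind the knob the motor (130 mm high) starts at x = 54 mm, the handle at 90 mm. It skids if pushed sideways with some 10 N.
- depth_knob (a joint): Turn of the depth knob in rad, growing clockwise seen from above. Click stops every 20 degrees (0.349 rad), reading 0 in the first notch; end stops at 0 and 12 clicks (4.19). Starts in one of the notches 0 to 3. A click needs 3 to 5 N at a lobe; past half-way the knob snaps on by itself into the next notch and is held there; let go before half-way, it falls back.
- knob_top (a point): Centre of the depth knob's flat top, on its upright axis, 102 mm above the bench. The knob: round core of radius 24.5 mm with three upright black lobes, each a post of radius 9 mm centred 29 mm from the axis (outer radius 38 mm), 120 degrees apart; core and lobes fill 0 to 26 mm below this point, over a fixed silver scale ring (radius 43.5 mm) 31 mm below it.
- knob_mark (a point): On the top of the lobe with the yellow index mark, 35 mm from the knob's axis; it turns with the knob. At joint value 0 this lobe points straight to the planer's nose (the planer's -x).
- planer_heel (a point): Point at the planer's rear end above the battery, 250 mm behind the knob's axis and 85 mm up, on the planer's middle line; from knob_top towards it is the planer's +x.
- chisel: Bystander: wood-handled chisel lying on the bench, 238 mm long, 26 mm high. Origin under the brass ferrule; blade to +x, handle to -x. Leave alone.
- tape: Bystander: yellow tape measure standing on edge, 62 x 36 x 62 mm, origin under its centre. Leave alone.
- glue: Bystander: yellow glue bottle with an orange cap, radius 30 mm, 165 mm tall, origin under its centre. Leave alone.
- pencil: Bystander: flat red carpenter's pencil, 183 x 14 x 8 mm, lying along its x axis with the origin under its blunt end. Leave alone.

How it is judged (in metres and radians):
On the way:
1. a finger pushes the knob round (contact force between the fingers and planer above 0.3 N and distance of knob_mark from where it was at the start of the episode above 0.008 m), for 0.05 s.
At the end, for the whole second after the job is handed in: The knob rests in the fourth notch clockwise from where it started (within half a click), the planer has not shifted more than 4 mm at the knob or 10 mm at the heel, and the chisel, tape, bottle and pencil lie within 15 mm of where they were (distance of knob_mark from where it was at the start of the episode between 0.0402 and 0.0494 m and velocity of joint depth_knob between -0.05 and 0.05 rad/s and distance of planer from where it was at the start of the episode below 0.004 m and distance of planer_heel from where it was at the start of the episode below 0.01 m and distance of each of chisel, tape, glue, pencil from where it was at the start of the episode below 0.015 m); the robot touches nothing.
It fails at once if the planer is shoved, lifted or tipped (distance of planer from where it was at the start of the episode above 0.004 m or distance of planer_heel from where it was at the start of the episode above 0.01 m).
It fails at once if the knob is gripped or forced (fingers press the planer with over 30 N) (contact force between the fingers and planer above 30 N).
It fails at once if a bystander is moved more than 15 mm (distance of any of chisel, tape, glue, pencil from where it was at the start of the episode above 0.015 m).
It also fails if it takes over 64 s, if anything falls off the work surface, if the arm or the gripper's body presses on something with over 40 N, if the wrist force passes 120 N, or if a joint passes its speed limit or range.

### The arm

A 6-joint arm with a two-finger parallel gripper is mounted at the origin on the work surface. World frame = base frame: x ahead of the robot, y to its left, z up, the work surface at z = 0. Lengths are in m, angles in degrees, forces in N, time in s.
With the tool pointing down it reaches from about 0.325 to 0.85 m from the base axis. Payload 15.5 kg.
Tool frame: the origin (TCP) lies at the very end of the fingers, on their centre line; the grasp point (between the pads) lies arm.grip_depth behind it (arm.grip_depth is the distance from the TCP to the grasp point, in m); z points along the fingers, y is the direction in which the jaws open and shut (so a half turn about z gives the same grasp; the last joint's range is limited). The gripper opens to 91 mm and grips with 3 to 60 N. Pads are 32 mm wide; open, the fingers measure 118 mm over their backs; the gripper's body (76 mm by 178 mm) begins 60 mm behind the grasp point.
Start: joints at [-79.269, 28.281, 77.091, -0, 74.628, -5.472], TCP at [0.174, -0.6, 0.214] pointing down, gripper open.
Joint ranges: [-166.48, 166.48], [-47.26, 123.95], [12.59, 153.08], [-70.14, 250.14], [6.76, 159.57], [-176.63, 176.63]. Speed limits (degrees/s): [108.29, 108.29, 147.25, 172.46, 172.46, 172.46].

### API

Orientations are given as a 3x3 rotation matrix whose columns are the frame's x, y, z axes.
In Python, from rig import arm gives the robot as it stands. Calls block until the motion is done:
- arm.move_to(position, orientation): joint-space move of the TCP to a pose.
- arm.move_l(position, orientation=None, feed=0.15): straight line of the TCP; orientation=None keeps the orientation; feed is the mean speed in m/s.
- arm.move_joints(angles): joint-space move.
- arm.grip(opening): finger opening in m; the grip force is fixed at half the most; returns when the fingers have stopped.
- arm.sleep(seconds).
- arm.solve_ik(position, orientation): joint angles nearest the present ones, or None.
- arm.snapshot(name): name is "scene" or "top" or "wrist"; returns the picture (480x640x3 uint8, red, green, blue); there is no depth.
- arm.get_calibration(name): a dict with "intrinsics" (3x3 intrinsics, pixels), "cam_to_world" (4x4, takes a point from camera to world coordinates). Camera axes: x right, y down, z forward; pixel columns grow to the right and rows downward; lengths in m; the calibration is good to about 2 mm. The wrist camera is an equidistant fisheye: a pixel r from the principal point sees the ray r / f radians off the axis. A picture is of the moment at which its call begins: read the wrist's pose just before it. get_calibration takes no time and is no camera call; for the wrist camera it gives the pose at the moment of the call.
A pose or a line that the arm cannot do raises arm.Unreachable and nothing moves.
- arm.sign_off(): hands the job in, once; it reports no verdict.
Readings, each from a call of its own:
- arm.current_t(): time.
- arm.current_joint_positions(): joint angles.
- arm.current_dq(): joint speeds.
- arm.current_tau(): joint torques, N m.
- arm.current_ee_pos(): TCP position.
- arm.current_tool_rot(): TCP orientation.
- arm.current_force(): force on the tool from outside, world axes, zero at the start.
- arm.current_torque(): the same for the moment, N m.
- arm.current_width(): finger opening in m.
Only numpy, scipy, OpenCV 4.12 (cv2) and the standard library are available. Lean on these libraries where they do the work, as an engineer would, in place of code of your own. Each camera call takes 0.05 s, during which the arm holds its last target. There are 200 camera calls.

## Working session

There is one attempt and no reset: what is moved stays moved. The work goes in short steps, each a Python script; the robot and the scene stay as the last script left them, time stands still between calls to the robot, and variables do not carry over. Pictures are saved under pics/ and viewed, about 8 in all and at most 12, crops included, and the job is handed in when it is done.

```bash
mkdir -p pics; ls
python3 - <<'E'
from rig import arm
import cv2
for n in("scene","top"):
    cv2.imwrite(f"pics/{n}0.png",arm.snapshot(n)[...,::-1])
    c=arm.get_calibration(n);print(n,c["intrinsics"],c["cam_to_world"])
print(arm.grip_depth,arm.current_force(),arm.current_t(),arm.current_tool_rot())
E
```

```text
pics
scene [[598.72041537   0.         313.46469716]
 [  0.         598.72041537 232.9174782 ]
 [  0.           0.           1.        ]] [[ 0.34821655  0.75207518 -0.55957854  1.10303532]
 [ 0.93736626 -0.28538743  0.19974613 -0.27521643]
 [-0.00947257 -0.59408495 -0.80434653  0.87391606]
 [ 0.          0.          0.          1.        ]]
top [[433.58600488   0.         312.04406041]
 [  0.         433.58600488 240.32812371]
 [  0.           0.           1.        ]] [[-0.01782585 -0.98595949  0.16603046  0.43110809]
 [-0.99976977  0.01559344 -0.01473976 -0.06911601]
 [ 0.01194382 -0.16625499 -0.98601046  0.95783343]
 [ 0.          0.          0.          1.        ]]
0.0188 [0.25861184 0.22726061 0.31193102] 0.1 [[ 9.60289281e-01  2.79006178e-01 -2.20074218e-04]
 [ 2.79006249e-01 -9.60288660e-01  1.09686777e-03]
 [ 9.46981077e-05 -1.11471244e-03 -9.99999374e-01]]
```

View pics/top0.png

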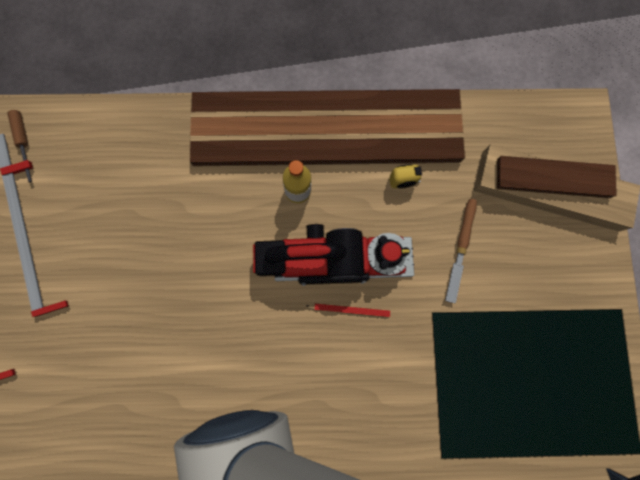

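View pics/scene0.png

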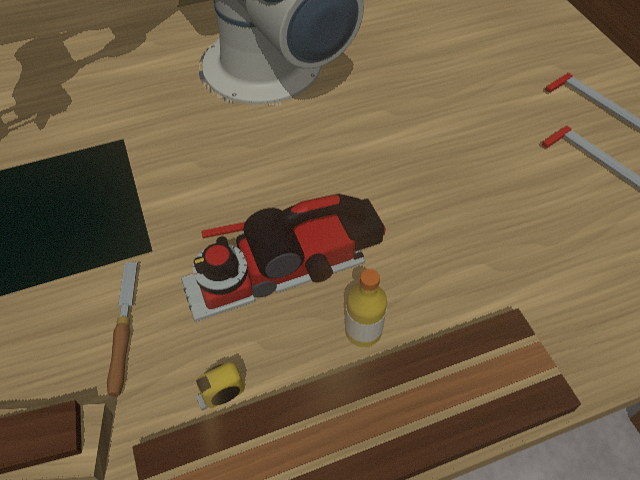

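The planer lies with its nose to world −y, and the knob is at about (391,252) in top and (218,257) in scene. I'll enlarge both.

Run:
```python
import cv2,numpy as np
a=cv2.imread("pics/top0.png")[215:290,350:425]; b=cv2.imread("pics/scene0.png")[225:300,180:255]
f=lambda i:cv2.resize(i,(400,400),interpolation=cv2.INTER_CUBIC)
o=np.hstack([f(a),f(b)]);o=np.clip(o*1.6,0,255).astype('uint8')
cv2.imwrite("pics/crop0.png",o)
```

```text
(no output)
```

View pics/crop0.png

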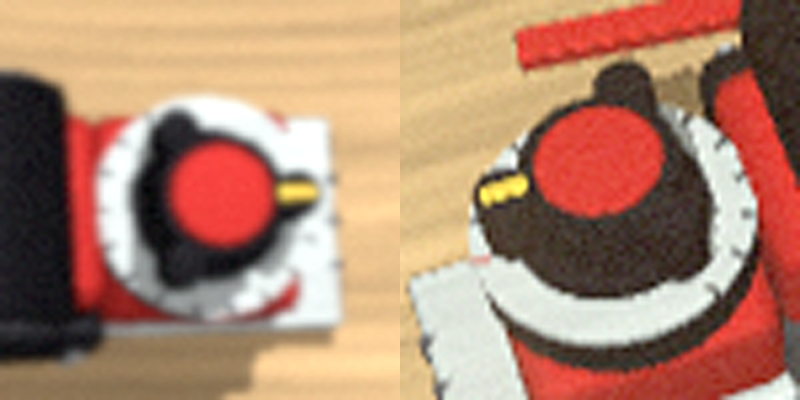

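The yellow mark points almost straight at the nose, so the knob is probably in notch 0. Next I compute the knob axis and the angles.

```bash
cat > h.py <<'E'
from rig import arm
import numpy as np,cv2
def ray(n,p):
    c=arm.get_calibration(n);T=c["cam_to_world"];d=T[:3,:3]@np.linalg.solve(c["intrinsics"],[*p,1.]);return T[:3,3],d
def onz(n,p,z):
    o,d=ray(n,p);return o+d*(z-o[2])/d[2]
E
python3 - <<'E'
from h import *
for n,k,m in(("top",(391.4,251),(405.5,250.6)),("scene",(217.1,254.8),(199.3,260.2))):
    K=onz(n,k,.102);M=onz(n,m,.102);d=M-K;print(n,K,M,np.hypot(*d[:2]),np.degrees(np.arctan2(d[1],d[0])))
# red discs centroid + yellow mark centroid by colour
for n,(u,v) in(("top",(391,251)),("scene",(217,255))):
    i=cv2.imread(f"pics/{n}0.png").astype(int);b,g,r=i[...,0],i[...,1],i[...,2]
    Y,X=np.mgrid[:480,:640];near=np.hypot(X-u,Y-v)<(22)
    for nm,mask in(("red",(r>110)&(g<70)&(np.hypot(X-u,Y-v)<14)),("yel",near&(r>120)&(g>100)&(b<70))):
        p=(X[mask].mean(),Y[mask].mean());print(n,nm,mask.sum(),p,onz(n,p,.102))
# planer axis: sole corners/battery from top
for p in((255.5,242),(254.5,274),(412,237),(413,277.5)):print(p,onz("top",p,0.085 if p[0]<300 else 0.01))
E
```

```text
top [ 0.55109123 -0.24006863  0.102     ] [ 0.55144301 -0.26835555  0.102     ] 0.02828911563147989 -89.2874902206942
scene [ 0.55243125 -0.23922444  0.102     ] [ 0.55247938 -0.26776953  0.102     ] 0.028545132804913737 -89.90338039154693
top red 264 (np.float64(391.2765151515151), np.float64(250.8068181818182)) [ 0.55148479 -0.23984019  0.102     ]
top yel 14 (np.float64(405.0), np.float64(250.5)) [ 0.55166093 -0.26736429  0.102     ]
scene red 378 (np.float64(216.6851851851852), np.float64(254.5952380952381)) [ 0.55182438 -0.23973203  0.102     ]
scene yel 26 (np.float64(200.34615384615384), np.float64(259.0769230769231)) [ 0.55100238 -0.26573491  0.102     ]
(255.5, 242) [0.57644946 0.03307627 0.085     ]
(254.5, 274) [0.51121767 0.03483574 0.085     ]
(412, 237) [ 0.59470332 -0.30592407  0.01      ]
(413, 277.5) [ 0.50461026 -0.30305085  0.01      ]
```

```bash
cat >> h.py <<'E'
C=np.array([.5517,-.2397]);A0=-89.5
def pose(turn,gap,z=.086,a0=A0):
    a=np.radians(a0-turn);er=np.array([np.cos(a),np.sin(a)]);et=np.array([np.sin(a),-np.cos(a)])
    p=C+er*(.029+.0135)-et*(.009+.016+gap)
    return np.array([*p,z]),np.array([[-et[0],er[0],0],[-et[1],er[1],0],[0,0,-1.]])
E
python3 - <<'E'
from h import *
arm.grip(0.0);print(arm.current_width())
p,R=pose(0,.012,.2)
arm.move_to(p,R)
for t in range(0,81,20): print(t,arm.solve_ik(*pose(t,0)))
p,R=pose(0,.012);arm.move_l(p,R,feed=.08)
print(arm.current_t(),arm.current_ee_pos(),p,arm.current_force())
for n in("scene","wrist"):cv2.imwrite(f"pics/{n}1.png",arm.snapshot(n)[...,::-1])
f=lambda i:cv2.resize(i,(400,400),interpolation=cv2.INTER_CUBIC)
s=cv2.imread("pics/scene1.png")[200:320,150:270];w=cv2.imread("pics/wrist1.png")[:,80:560]
cv2.imwrite("pics/c1.png",np.clip(np.hstack([f(s),f(w)])*1.4,0,255).astype('uint8'))
E
```

```text
0.0004906896275207456
0 [-3.13664419e+01  3.74446764e+01  8.20261773e+01 -2.54444375e-14
  6.05291463e+01  5.81335581e+01]
20 [-3.26021620e+01  3.66736718e+01  8.38089591e+01 -2.54444375e-14
  5.95173691e+01  7.68978380e+01]
40 [-3.34868340e+01  3.56844586e+01  8.60981631e+01 -2.54444375e-14
  5.82173784e+01  9.60131660e+01]
60 [-3.38976914e+01  3.45915802e+01  8.86302124e+01 -2.54444375e-14
  5.67782074e+01  1.15602309e+02]
80 [-3.37459234e+01  3.35240647e+01  9.11071248e+01 -2.54444375e-14
  5.53688105e+01  1.35754077e+02]
4.9333 [ 0.58935645 -0.28203753  0.08652144] [ 0.58906947 -0.2818755   0.086     ] [ 0.77823463 -0.37157433 -0.57200989]
```

View pics/c1.png

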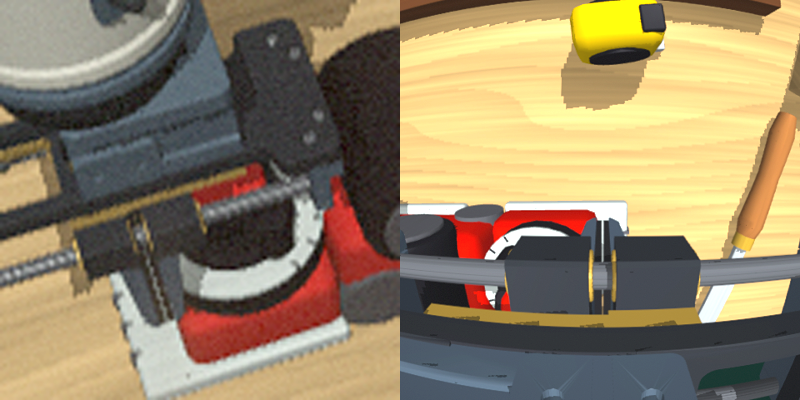

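Run:
```python
import cv2,numpy as np
w=cv2.imread("pics/wrist1.png")[230:390,160:400]
cv2.imwrite("pics/w1.png",np.clip(cv2.resize(w,(780,520),interpolation=cv2.INTER_CUBIC)*1.8,0,255).astype('uint8'))
```

```text
(no output)
```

View pics/w1.png

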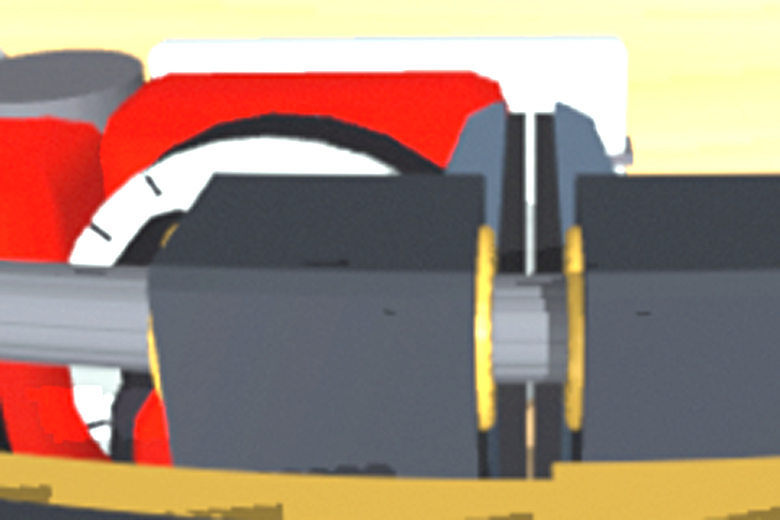

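The fingertips are chamfered: narrow at the very tip, full thickness further up. I'll go a little deeper (z 0.080) and closer in (radius 39 mm), then push in small steps while logging the tangential force.

```bash
sed -i 's/z=.086/z=.080/; s/.029+.0135/.039/' h.py
cat >> h.py <<'E'
def comp(turn,F0):
    f=np.mean([arm.current_force() for _ in range(5)],0)-F0
    a=np.radians(A0-turn);return np.round([f[:2]@[np.cos(a),np.sin(a)],f[:2]@[np.sin(a),-np.cos(a)],f[2]],1)
def sweep(a,b,F0,st=2.5,lim=9):
    for t in np.arange(a,b+1e-6,st):
        arm.move_l(*pose(t,0),feed=.02);c=comp(t,F0);print(round(arm.current_t(),1),t,c)
        if np.abs(c).max()>lim: print("STOP");arm.move_l(*pose(t-3,0),feed=.02);break
E
python3 - <<'E'
from h import *
p,R=pose(0,.012);arm.move_l(p,R,feed=.05);arm.sleep(.3)
F0=np.mean([arm.current_force() for _ in range(10)],0);np.save("F0",F0);print(F0)
for g in(.008,.004,.002,0):
    arm.move_l(*pose(0,g),feed=.02);print(g,comp(0,F0))
sweep(2.5,32.5,F0)
cv2.imwrite("pics/scene2.png",arm.snapshot("scene")[...,::-1]);cv2.imwrite("pics/top2.png",arm.snapshot("top")[...,::-1])
s=cv2.imread("pics/scene2.png")[200:320,150:270];w=cv2.imread("pics/top2.png")[200:300,340:440]
f=lambda i:cv2.resize(i,(400,400),interpolation=cv2.INTER_CUBIC)
cv2.imwrite("pics/c2.png",np.clip(np.hstack([f(s),f(w)])*1.6,0,255).astype('uint8'))
E
```

```text
[-0.3730936   0.06876996  0.18228029]
0.008 [-1.1 -0.3 -0.3]
0.004 [ 0.3 -0.2 -0.6]
0.002 [ 0.4 -0.8 -0.2]
0 [ 1.7 -1.7 -0.8]
7.1 2.5 [ 2.2 -2.8 -0.3]
7.3 5.0 [ 0.7 -3.3  1.5]
7.6 7.5 [-0.3 -0.1 -0.6]
7.8 10.0 [-0.1 -0.2 -0.2]
8.1 12.5 [ 0.  -0.6 -0.2]
8.3 15.0 [0.2 0.2 0.1]
8.6 17.5 [-0.8 -0.5 -0.2]
8.8 20.0 [-0.5 -1.4 -0.2]
9.1 22.5 [-0.8 -2.1 -0. ]
9.3 25.0 [-0.6 -3.1 -0.6]
9.6 27.5 [ 0.4 -0.3 -0.6]
9.8 30.0 [-0.5  1.  -0. ]
10.1 32.5 [-0.7  0.1 -0.6]
```

View pics/c2.png

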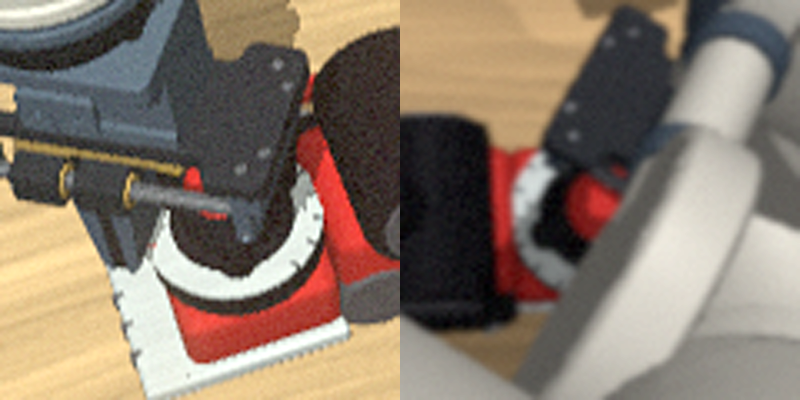

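The force shows two clean clicks, with snaps at about 6° and 26°. I expect the next two near 46° and 66°, and will stop at 70°.

Run:
```python
from h import *
F0=np.load("F0.npy")
sweep(35,70,F0)
```

```text
10.4 35.0 [-1.1 -0.4  0.5]
10.7 37.5 [ 0.2 -1.3  0. ]
10.9 40.0 [-1.3 -1.8 -1. ]
11.2 42.5 [-0.9 -2.8  0.1]
11.4 45.0 [-0.6 -2.4  0.3]
11.7 47.5 [-0.6 -0.4 -1.3]
11.9 50.0 [-0.3 -0.2 -0.1]
12.2 52.5 [-1.4 -0.6 -0.4]
12.4 55.0 [-0.1  0.  -0.4]
12.7 57.5 [-1.2 -0.7  0.7]
12.9 60.0 [-1.2 -0.9  0.1]
13.2 62.5 [-0.9 -1.7 -0.7]
13.4 65.0 [-0.9 -3.5 -0.5]
13.7 67.5 [ 0.4 -0.8  0.3]
13.9 70.0 [ 0.2 -0.6  0.2]
```

Four snaps are logged. Now I back off, retract and check.

Run:
```python
from h import *
arm.move_l(*pose(70,.012),feed=.04)
p,R=pose(70,.012,.2);arm.move_l(p,R,feed=.1)
arm.move_to([.25,-.55,.25],R)
for n in("scene","top"):cv2.imwrite(f"pics/{n}3.png",arm.snapshot(n)[...,::-1])
f=lambda i:cv2.resize(i,(400,400),interpolation=cv2.INTER_CUBIC)
a=cv2.imread("pics/top3.png")[215:290,350:425]; b=cv2.imread("pics/scene3.png")[225:300,180:255]
cv2.imwrite("pics/c3.png",np.clip(np.hstack([f(a),f(b)])*1.6,0,255).astype('uint8'))
for n in("scene","top"):
    d=np.abs(cv2.imread(f"pics/{n}0.png").astype(int)-cv2.imread(f"pics/{n}3.png")).max(2)
    cv2.imwrite(f"pics/d{n}.png",np.clip(d*3,0,255).astype('uint8'))
cv2.imwrite("pics/d.png",cv2.resize(np.hstack([cv2.imread("pics/dtop.png"),cv2.imread("pics/dscene.png")]),(800,300)))
print(arm.current_t())
```

```text
17.2583
```

View pics/c3.png

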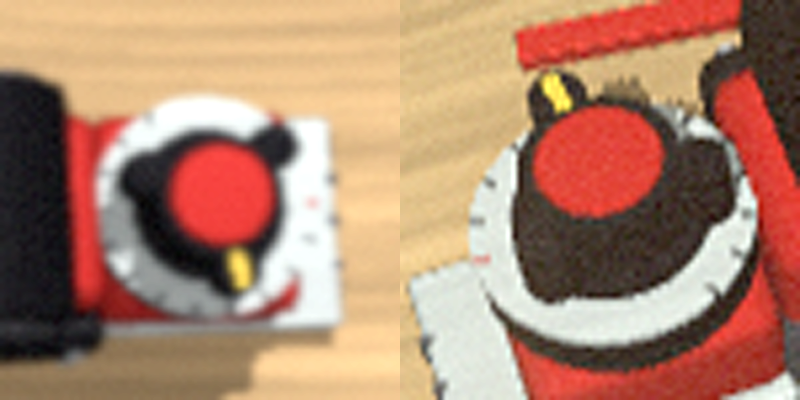

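View pics/d.png

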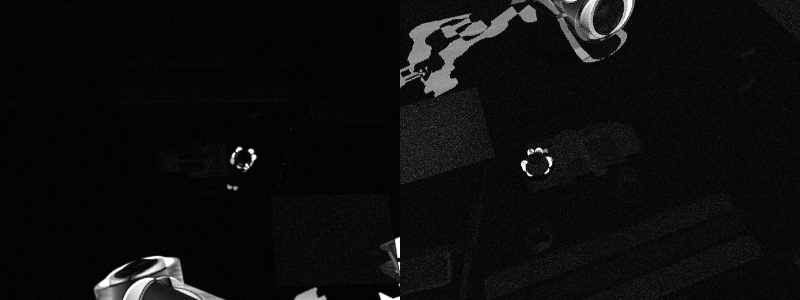

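The mark has turned from 0° to about 77–80°, which is four clicks. The difference images show only the knob, its shadow and the arm changed.

```bash
python3 -c "
from rig import arm
arm.sign_off();print(arm.current_t())"
```

```text
the job is handed in; nothing more can be done
the job is handed in; nothing more can be done
```

The depth knob has been turned four clicks clockwise, from notch 0 to notch 4. I handed the job in after about 17 s of robot time; hand-in reports no verdict.

- **Push:** I pushed the marked lobe round with the closed fingertips. The force readings showed four separate click-overs, with peaks of about 3–3.5 N at the steps I logged. I stopped after the fourth, backed the finger off and moved the arm clear.
- **Knob position:** In the last pictures the yellow mark had turned about 77–80°, against 80° for exactly four clicks.
- **Rest of the bench:** Comparing the pictures from before and after, only the knob and the arm had changed, plus a small spot near the pencil that I take to be the knob's shadow. The planer and the other objects showed no visible movement.

No check failed or disagreed.

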